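# Bring the vial under the dispenser and lock the carousel

## Task

With a fingertip, gently push the carousel round by its spokes until the amber vial standing in it is directly under the dispenser's spout, then push the lock lever round to its stop. Pinch and lift nothing: do not touch the vial itself, keep it seated upright in its pocket, and leave the jar, the beaker and the tip rack where they stand.

Things in the scene. Friction and masses are not known exactly. Their poses are not given: they have to be found in the camera images.
- carousel: White plastic carousel turning both ways about a vertical axis; stays where it is left (about 2 N on a spoke turns it). Origin on the axis at bench height, z up. Four level spokes along its +x, +y, -x, -y, 10 mm wide, 35 to 60 mm above the bench, run from a hub (radius 24 mm, top at 65 mm) to round pockets centred 95 mm from the axis (radius 21 mm, rim at 55 mm). The vial stands in the +x pocket.
- spoke_mid (a point): Middle of the spoke that carries the vial, 50 mm from the carousel's axis, 48 mm above the bench; turns with the carousel. The other three pockets are empty. Between the spokes it is open down to a flat dark base plate (radius 100 mm, 10 mm thick); under the hub stands a post of radius 18 mm.
- vial: Loose open amber glass vial with a paper band, 33 mm in diameter, 75 mm tall, 45 g. Origin at the centre of its underside, z up its axis. It stands 15 mm deep in the pocket, its underside 40 mm and its mouth 115 mm above the bench.
- spout_tip (a point): Lower end of the dispenser's downward steel spout, 150 mm above the bench and 95 mm from the carousel's axis; the vial passes 35 mm below it. The dispenser is fixed, on the far side: a grey arm (22 mm wide, 171 to 199 mm up, white reservoir on it up to 264 mm) runs from the spout straight away from the carousel's axis to a steel column 205 mm from that axis, on a flat foot.
- lock_lever (a joint): Angle of the lock lever about its vertical pivot, in rad: between 0 (open, its arm pointing straight away from the carousel) and 1.57 (locked, hard stop). It grows counter-clockwise seen from above, so that the arm swings towards the robot; stays where it is left (about 1.5 N at its end moves it).
- lever_pivot (a point): Point on the lever's vertical pivot axis, 46 mm above the bench, 160 mm from the carousel's axis. The pivot is a dark round boss, radius 15 mm, top 60 mm above the bench, on a tab of the base plate, to the robot's left of the carousel.
- lever_end (a point): Centre of the white round grip (18 mm in diameter, 34 to 60 mm above the bench) at the free end of the lever's arm, 85 mm from the pivot. The steel arm between pivot and grip is straight, 10 mm wide, 35 to 57 mm above the bench.
- lever_arm: The lever's arm, turning with it: origin on the pivot axis at bench height, its +y axis points along the arm to the grip, z up.
- reagent_jar: Bystander: closed white jar, 60 mm in diameter, 95 mm tall, loose. Origin at the centre of its underside.
- beaker: Bystander: open white beaker, 64 mm in diameter, 75 mm tall, loose. Origin at the centre of its underside.
- tip_rack: Bystander: grey rack for pipette tips with a white top full of small holes, 80 x 120 mm (x, y) and 49 mm tall, loose. Origin at the centre of its underside.
Things that resemble listed ones, but are neither listed nor needed, are in the scene too. What is shaped like the vial but blue, green or turquoise is not meant.

How it is judged:
On the way, in this order (a step that is already met when the one before it is completed fails the run):
1. the vial comes to rest upright under the spout (within 10 mm) while the lock lever is still open (below 0.6 rad) (horizontal distance between vial and spout_tip below 0.01 m and angle between vial's own z axis and vertical below 0.12 rad and height (world z) of vial below 0.046 m and value of joint lock_lever below 0.6 rad and linear speed of vial below 0.02 m/s), for 0.3 s.
2. the lock lever is pushed to its stop (above 1.4 rad) (value of joint lock_lever above 1.4 rad), for 0.1 s.
At the end, for the whole second after the job is handed in: The vial stands upright (tilt under 0.12 rad) and seated (underside below 46 mm), at rest, its axis within 10 mm of the spout's, and the lock lever is at its stop (above 1.4 of 1.57 rad) (horizontal distance between vial and spout_tip below 0.01 m and angle between vial's own z axis and vertical below 0.12 rad and height (world z) of vial below 0.046 m and value of joint lock_lever above 1.4 rad and linear speed of vial below 0.01 m/s); the robot touches nothing.
It fails at once if the vial is lifted out of its pocket or tipped (height (world z) of vial above 0.052 m or angle between vial's own z axis and vertical above 0.3 rad).
It fails at once if the vial is touched by the robot (over 0.5 N) (contact force between any of the fingers, the arm and vial above 0.5 N).
It fails at once if the carousel is gripped or shoved hard (over 30 N) (contact force between the fingers and carousel above 30 N).
It fails at once if the lever is gripped or jammed hard (over 35 N) (contact force between the fingers and lever_arm above 35 N).
It fails at once if a bystander is moved by more than 10 mm (distance of any of reagent_jar, beaker, tip_rack from where it was at the start of the episode above 0.01 m).
It also fails if it takes over 67 s, if anything falls off the work surface, if the arm or the gripper's body presses on something with over 40 N, if the wrist force passes 120 N, or if a joint passes its speed limit or range.

## Robot

A 6-joint arm with a two-finger parallel gripper is mounted at the origin on the work surface. World frame = base frame: x ahead of the robot, y to its left, z up, the work surface at z = 0. Lengths are in m, angles in rad, forces in N, time in s.
With the tool pointing down it reaches from about 0.275 to 1 m from the base axis. Payload 8.4 kg.
Tool frame: the origin (TCP) lies at the very end of the fingers, on their centre line; the grasp point (between the pads) lies 19 mm behind it; z points along the fingers, y is the direction in which the jaws open and shut (so a half turn about z gives the same grasp; the last joint's range is limited). The gripper opens to 85 mm and grips with 20 to 120 N. Pads are 22 mm wide; open, the fingers measure 114 mm over their backs; the gripper's body (76 mm by 85 mm) begins 54 mm behind the grasp point. The pads swing forward as they close: fully open they stand 13 mm farther back than shut.
Start: joints at [1.123, 0.353, 1.633, -0, 1.155, -0.002], TCP at [0.269, 0.564, 0.231] pointing down, gripper open.
Joint ranges: [-2.63, 2.63], [-0.92, 2.1], [0.06, 2.66], [-1.3, 4.44], [0, 2.69], [-3.02, 3.02]. Speed limits (rad/s): [2.22, 2.22, 2.79, 3.14, 3.14, 3.14].

## Interface

Orientations are given as a unit quaternion [x, y, z, w].
In Python, from station import ctrl gives the robot as it stands. Calls block until the motion is done:
- ctrl.move_ptp(position, orientation): joint-space move of the TCP to a pose.
- ctrl.servo_line(position, max_speed=0.15, attitude=None): straight line of the TCP; attitude=None keeps the orientation; max_speed is the mean speed in m/s.
- ctrl.move_j(angles): joint-space move.
- ctrl.set_gripper(opening, squeeze=None): finger opening in m; squeeze is the grip in N (None keeps the last); returns when the fingers have stopped.
- ctrl.dwell(seconds).
- ctrl.inverse_kinematics(position, orientation): joint angles nearest the present ones, or None.
- ctrl.get_state(): the state.
- ctrl.read_camera(name): name is "scene" or "top" or "wrist"; returns (picture, depth): 480x640x3 uint8, red, green, blue; 480x640 float32, m along the optical axis (not along the pixel's ray), 0 where there is no reading.
- ctrl.get_calibration(name): a dict with "camera_matrix" (3x3 intrinsics, pixels), "D" ([k1, k2, p1, p2, k3] as OpenCV has them; the pictures are not rectified), "eye" and "rotation" of the camera in the world. Camera axes: x right, y up, looking along -z (the intrinsics and any distortion apply to the point x, -y, -z); pixel columns grow to the right and rows downward; lengths in m; the calibration is good to about 2 mm. A picture is of the moment at which its call begins: read the wrist's pose just before it. get_calibration takes no time and is no camera call; for the wrist camera it gives the pose at the moment of the call.
A pose or a line that the arm cannot do raises ctrl.MotionError and nothing moves.
- ctrl.sign_off(): hands the job in, once; it reports no verdict.
The state is a dict: "clock": time; "q": joint angles; "joint_vel": joint speeds; "effort": joint torques, N m; "eef_pos": TCP position; "tool_rot": TCP orientation; "ft_force": force on the tool from outside, world axes, zero at the start; "moment": the same for the moment, N m; "gripper_width": finger opening in m.
Only numpy, scipy, OpenCV 4.12 (cv2) and the standard library are available. Lean on these libraries where they do the work, as an engineer would, in place of code of your own. Each camera call takes 0.05 s, during which the arm holds its last target.

## Working session

There is one attempt and no reset: what is moved stays moved. The work goes in short steps, each a Python script; the robot and the scene stay as the last script left them, time stands still between calls to the robot, and variables do not carry over. Pictures are saved under pics/ and viewed, and the job is handed in when it is done.

```bash
mkdir -p pics; python3 - <<'E'
from station import ctrl
import cv2,numpy as np
for n in("scene","top","wrist"):
    im,d=ctrl.read_camera(n);cv2.imwrite(f"pics/{n}0.png",im[:,:,::-1]);np.save(f"pics/{n}0.npy",d)
    c=ctrl.get_calibration(n);print(n,{k:np.round(v,4).tolist() for k,v in c.items()})
print(ctrl.get_state())
E
```

```text
scene {'camera_matrix': [[555.0321, 0.0, 318.2619], [0.0, 555.0321, 232.0531], [0.0, 0.0, 1.0]], 'D': [0.031, 0.0, 0.0, 0.0, 0.0], 'eye': [1.0014, 0.3991, 0.8823], 'rotation': [0.1211, 0.2781, 0.8692, 0.3906]}
top {'camera_matrix': [[472.7894, 0.0, 319.7507], [0.0, 472.7894, 235.4618], [0.0, 0.0, 1.0]], 'D': [-0.0294, 0.0, 0.0, 0.0, 0.0], 'eye': [0.5002, 0.0348, 1.0849], 'rotation': [0.0211, -0.0303, -0.6985, 0.7147]}
wrist {'camera_matrix': [[374.3192, 0.0, 324.546], [0.0, 374.3192, 240.8549], [0.0, 0.0, 1.0]], 'D': [-0.0703, 0.0, 0.0, 0.0, 0.0], 'eye': [0.21, 0.5908, 0.3733], 'rotation': [-0.1127, -0.0703, 0.5284, 0.8385]}
{'clock': 0.15, 'q': array([ 1.12260187e+00,  3.53517716e-01,  1.63398351e+00, -3.04773983e-07,
        1.15520016e+00, -2.40333583e-03]), 'joint_vel': array([ 1.25727108e-03, -2.90005559e-03, -4.48411460e-03,  7.18300003e-05,
       -1.29851425e-03,  1.48134965e-03]), 'effort': array([ 5.16988803e-04, -6.05642295e+01, -3.42334414e+01, -8.59054762e-05,
        6.12979667e-03,  1.84681164e-05]), 'eef_pos': array([0.26932048, 0.5635769 , 0.23070759]), 'tool_rot': array([ 2.21054379e-01,  9.75261326e-01, -5.40387332e-04, -1.23708348e-04]), 'ft_force': array([-0.02950945,  0.25232389,  0.29867748]), 'moment': array([-0.00753695, -0.02882425,  0.01228419]), 'gripper_width': 0.08500984195990319}
```

View pics/top0.png

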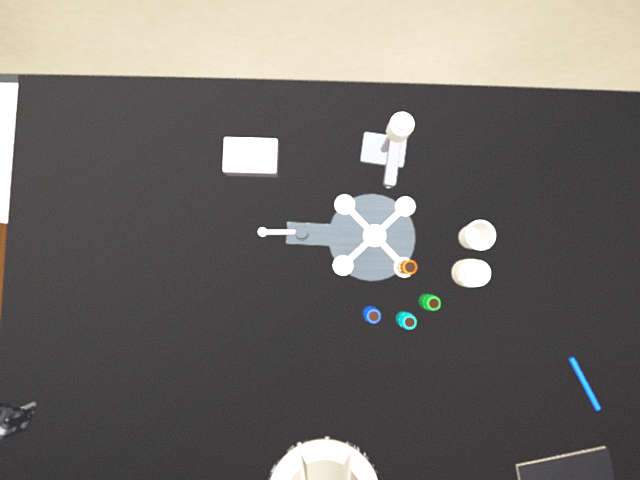

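View pics/scene0.png

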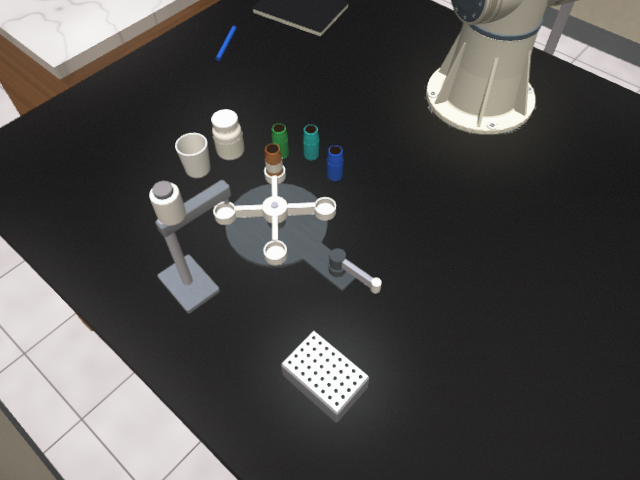

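The top view shows the carousel hub at about (374,235), the vial at (409,267), the dispenser arm end at (390,185), and the lever from its pivot (302,233) to its grip (262,232). I'll take closer crops.

```bash
cat > h.py <<'E'
import numpy as np,cv2
from scipy.spatial.transform import Rotation as R
from station import ctrl
def ray(c,uv):
    p=cv2.undistortPoints(np.array([[uv]],float),np.array(c["camera_matrix"]),np.array(c["D"]))[0,0]
    return R.from_quat(c["rotation"]).apply([p[0],-p[1],-1.0])
def at_z(c,uv,z):
    d=ray(c,uv);e=np.array(c["eye"]);return e+d*(z-e[2])/d[2]
def proj(c,P):
    q=R.from_quat(c["rotation"]).inv().apply(np.array(P)-c["eye"]);q=q*[1,-1,-1]
    return cv2.projectPoints(q.reshape(1,3),np.zeros(3),np.zeros(3),np.array(c["camera_matrix"]),np.array(c["D"]))[0][0,0]
E
python3 - <<'E'
import cv2
a=cv2.imread("pics/top0.png");cv2.imwrite("pics/topc.png",cv2.resize(a[100:290,240:510][:, :],None,fx=2.95,fy=2.95,interpolation=cv2.INTER_CUBIC))
a=cv2.imread("pics/scene0.png");cv2.imwrite("pics/scenec.png",cv2.resize(a[100:300,140:400],None,fx=3,fy=3,interpolation=cv2.INTER_CUBIC))
E
```

```text
(no output)
```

View pics/topc.png

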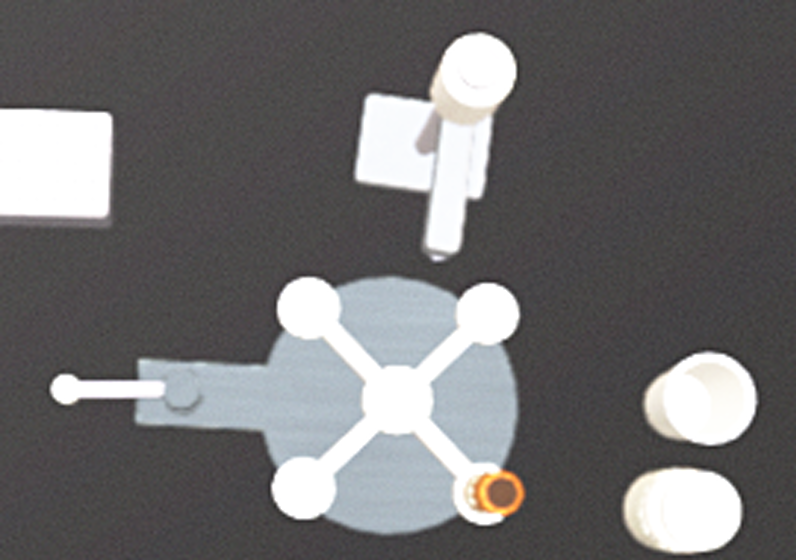

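View pics/scenec.png

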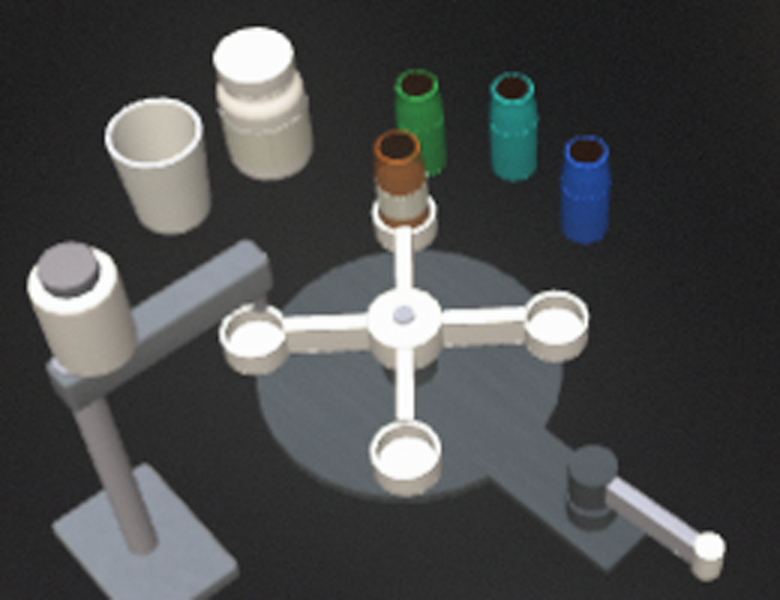

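```bash
python3 - <<'E'
from h import *
t=ctrl.get_calibration("top");s=ctrl.get_calibration("scene")
T=lambda u,v,z:at_z(t,(240+u/2.95,100+v/2.95),z)
S=lambda u,v,z:at_z(s,(140+u/3,100+v/3),z)
def deg(p,h):d=p-h;return np.round([np.hypot(d[0],d[1]),np.degrees(np.arctan2(d[1],d[0]))],4)
for nm,F,L in (("top",T,dict(hub=(396,400,.065),base=(391,405,.01),p1=(308,307,.055),p2=(488,313,.055),p3=(303,489,.055),p4=(481,493,.055),mouth=(501,493,.115),piv=(182,390,.06),grip=(66,389,.06),spout=(437,259,.15),res=(478,68,.264),armend=(442,243,.199))),
 ("scene",S,dict(hub=(404,314,.065),p1=(405,458,.055),p2=(254,333,.055),p3=(556,319,.055),mouth=(400,145,.115),piv=(593,465,.06),grip=(709,549,.06),spout=(262,306,.15),res=(67,267,.264)))):
    h=None
    for k,(u,v,z) in L.items():
        P=F(u,v,z)
        if h is None:h=P
        print(nm,k,np.round(P,4),deg(P,h))
E
```

```text
top hub [ 0.5771 -0.0957  0.065 ] [0. 0.]
top base [ 0.5773 -0.099   0.01  ] [ 3.20000e-03 -8.68435e+01]
top p1 [ 0.6458 -0.0304  0.055 ] [ 0.0948 43.5831]
top p2 [ 0.6446 -0.165   0.055 ] [  0.0967 -45.7343]
top p3 [ 0.5104 -0.0292  0.055 ] [9.420000e-02 1.350638e+02]
top p4 [ 0.5104 -0.161   0.055 ] [ 9.33000e-02 -1.35631e+02]
top mouth [ 0.5101 -0.1636  0.115 ] [ 9.540000e-02 -1.346423e+02]
top piv [0.5812 0.0617 0.06  ] [ 0.1575 88.5176]
top grip [0.5799 0.1471 0.06  ] [ 0.2428 89.3366]
top spout [ 0.6674 -0.1115  0.15  ] [ 0.0916 -9.8828]
top res [ 0.7642 -0.1172  0.264 ] [ 0.1883 -6.5582]
top armend [ 0.6691 -0.1069  0.199 ] [ 0.0927 -6.9271]
scene hub [ 0.58   -0.0933  0.065 ] [0. 0.]
scene p1 [ 0.6522 -0.023   0.055 ] [ 0.1008 44.2595]
scene p2 [ 0.6478 -0.1592  0.055 ] [  0.0945 -44.1494]
scene p3 [ 0.5143 -0.0248  0.055 ] [9.490000e-02 1.337606e+02]
scene mouth [ 0.5103 -0.1599  0.115 ] [ 9.64000e-02 -1.36305e+02]
scene piv [0.5846 0.0659 0.06  ] [ 0.1593 88.3435]
scene grip [0.5841 0.1521 0.06  ] [ 0.2454 89.0363]
scene spout [ 0.6724 -0.1058  0.15  ] [ 0.0933 -7.6749]
scene res [ 0.7694 -0.115   0.264 ] [ 0.1907 -6.5485]
```

```bash
cat >> h.py <<'E'
HUB=np.array([0.5785,-0.0945])
def quat(yang):
    a=np.radians((yang+90)/2);return [np.cos(a),np.sin(a),0,0]
def pose(phi,rho,off,z):
    f=np.radians(phi);e=np.array([np.cos(f),np.sin(f)]);t=np.array([-e[1],e[0]])
    p=HUB+rho*e+off*t;return [p[0],p[1],z],quat(phi-180)
def snap(n,name):
    im,d=ctrl.read_camera(n);cv2.imwrite(f"pics/{name}.png",im[:,:,::-1]);return im
E
python3 - <<'E'
from h import *
ctrl.set_gripper(0.0)
p,q=pose(134.4,.052,-.034,.2)
ctrl.move_ptp(p,q)
s=ctrl.get_state();print(s["clock"],s["q"],s["eef_pos"],s["gripper_width"],s["ft_force"])
snap("wrist","w1");snap("top","t1");snap("scene","s1")
E
```

```text
3.2917 [-6.05371473e-02  2.96856269e-01  1.78922311e+00  2.13906622e-04
  1.05534521e+00  7.33878533e-01] [ 0.56657969 -0.03277443  0.20006608] -0.00010220853437651295 [ 0.70909826 -0.65156035  0.00862512]
```

View pics/w1.png

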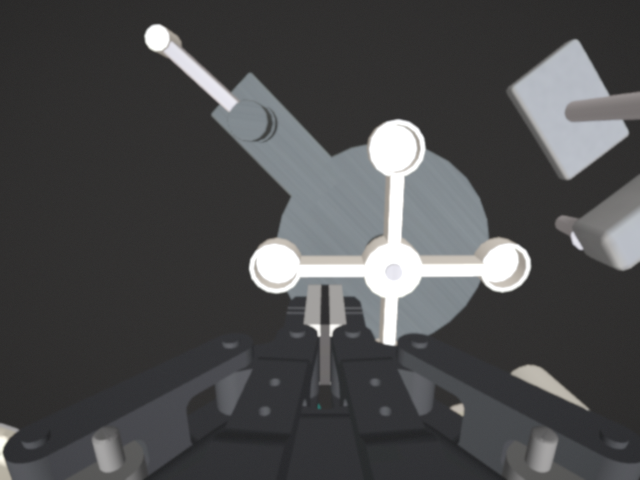

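View pics/s1.png

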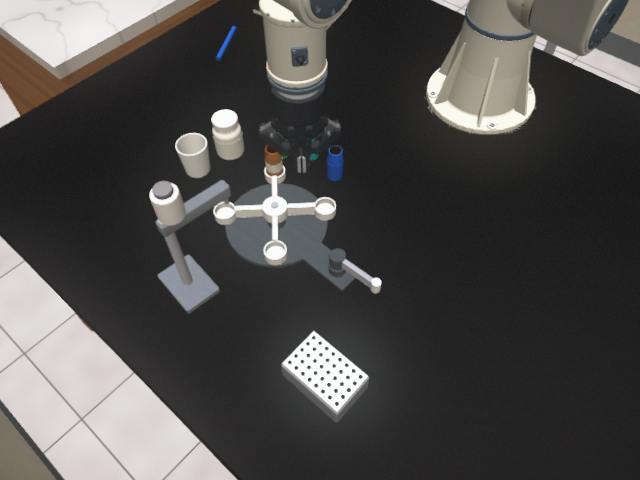

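The wrist view shows the target spoke running left from the hub (393,270) to its pocket (275,265). The spout tip is at about (562,222), and the lever runs from (250,117) to (157,38). I'll use these as a third measurement.

```bash
python3 - <<'E'
from h import *
c=ctrl.get_calibration("wrist")
for k,u,v,z in (("hub",393,268,.065),("p135",273,262,.055),("p45",397,148,.055),("p-45",503,263,.055),("piv",248,119,.06),("grip",157,38,.06),("spout",560,221,.15)):
    P=at_z(c,(u,v),z)
    if k=="hub":h=P
    d=P-h;print(k,np.round(P,4),np.hypot(*d[:2]).round(4),np.degrees(np.arctan2(d[1],d[0])).round(2))
E
```

```text
hub [ 0.5825 -0.0949  0.065 ] 0.0 0.0
p135 [ 0.5167 -0.0255  0.055 ] 0.0956 133.45
p45 [ 0.6483 -0.0311  0.055 ] 0.0917 44.08
p-45 [ 0.648  -0.1611  0.055 ] 0.0931 -45.26
piv [0.5862 0.062  0.06  ] 0.1569 88.65
grip [0.5828 0.1462 0.06  ] 0.2411 89.93
spout [ 0.6744 -0.108   0.15  ] 0.0929 -8.1
```

```bash
sed -i 's/0.5785,-0.0945/0.5795,-0.0945/' h.py; python3 - <<'E'
from h import *
p,q=pose(134.4,.052,-.034,.2);ctrl.servo_line(p,.1,q)
p,q=pose(134.4,.052,-.034,.042);ctrl.servo_line(p,.08)
print(ctrl.get_state()["ft_force"])
p,q=pose(134.4,.052,-.018,.042);ctrl.servo_line(p,.04,q)
s=ctrl.get_state();print(s["clock"],s["eef_pos"],s["ft_force"])
for phi in range(142,164,8):
    p,q=pose(phi,.052,-.016,.042);ctrl.servo_line(p,.03,q)
    s=ctrl.get_state();print(phi,s["clock"],s["eef_pos"].round(4),s["ft_force"].round(2))
snap("scene","s2");snap("wrist","w2")
E
```

```text
[-0.51905587 -0.55858914  0.1139414 ]
6.3667 [ 0.55594021 -0.04496646  0.04206566] [-0.53102297  0.41730084  0.51313785]
142 6.825 [ 0.5485 -0.0498  0.042 ] [ 0.38  0.39 -0.04]
150 7.225 [ 0.5425 -0.0546  0.042 ] [-0.33  0.02 -0.44]
158 7.625 [ 0.5374 -0.0602  0.042 ] [-0.58  0.26  0.5 ]
```

View pics/s2.png

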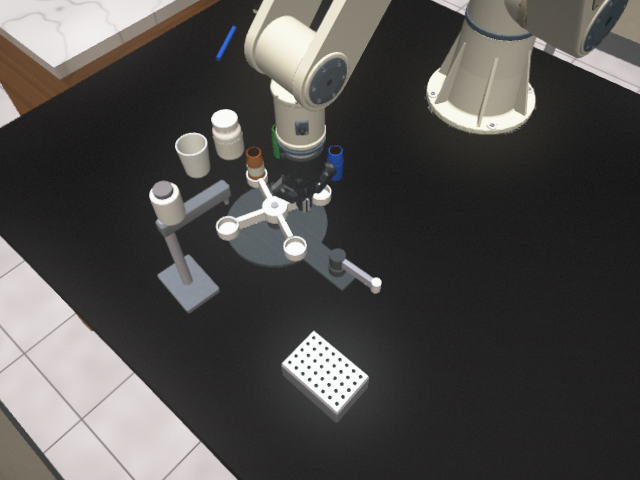

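View pics/w2.png

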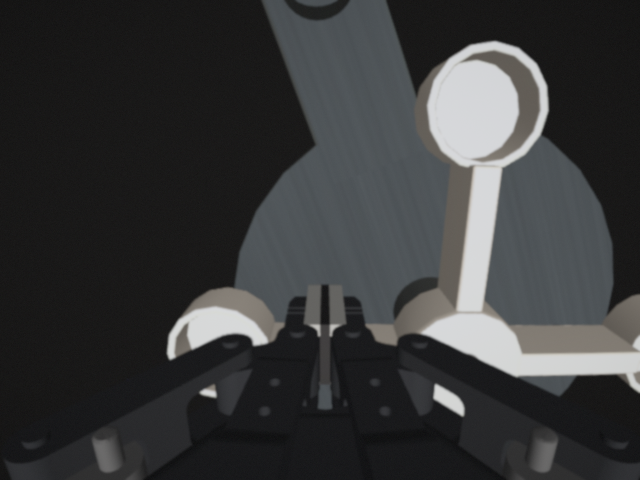

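The push works: the carousel has turned with the vial (255,163) still seated upright. I'll continue the arc.

```bash
python3 - <<'E'
from h import *
for phi in range(166,251,6):
    p,q=pose(phi,.052,-.016,.042);ctrl.servo_line(p,.04,q)
    s=ctrl.get_state();f=np.linalg.norm(s["ft_force"])
    if f>6: print("F",phi,s["ft_force"]);
    if f>15: break
print(phi,s["clock"],s["eef_pos"],s["ft_force"],s["q"])
snap("scene","s3");snap("top","t3");snap("wrist","w3")
E
```

```text
250 12.15 [ 0.54673702 -0.13781549  0.04200807] [ 1.27611498  0.55480004 -0.35448818] [-2.49593367e-01  5.06778885e-01  1.90006572e+00  1.95316904e-05
  7.34368173e-01 -1.46624630e+00]
```

View pics/s3.png

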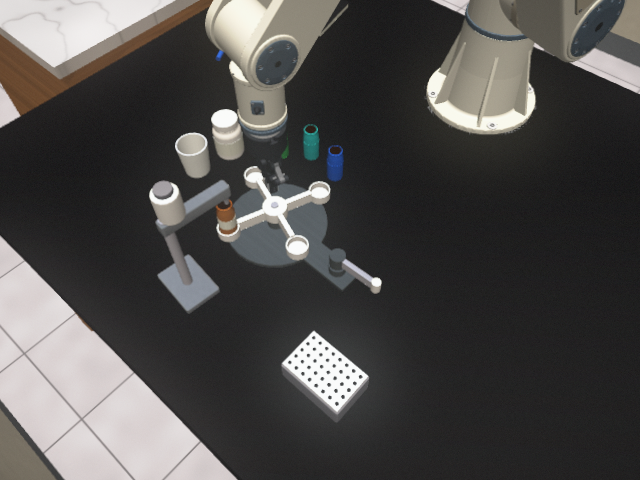

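View pics/t3.png

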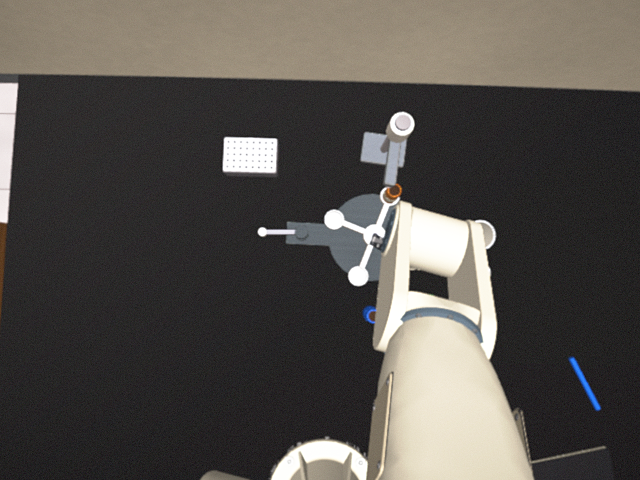

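```bash
python3 - <<'E'
import cv2
a=cv2.imread("pics/t3.png");cv2.imwrite("pics/t3c.png",cv2.resize(a[100:290,310:430],None,fx=3.1,fy=3.1,interpolation=cv2.INTER_CUBIC))
a=cv2.imread("pics/s3.png");cv2.imwrite("pics/s3c.png",cv2.resize(a[150:270,190:350],None,fx=5,fy=5,interpolation=cv2.INTER_CUBIC))
E
```

```text
(no output)
```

View pics/t3c.png

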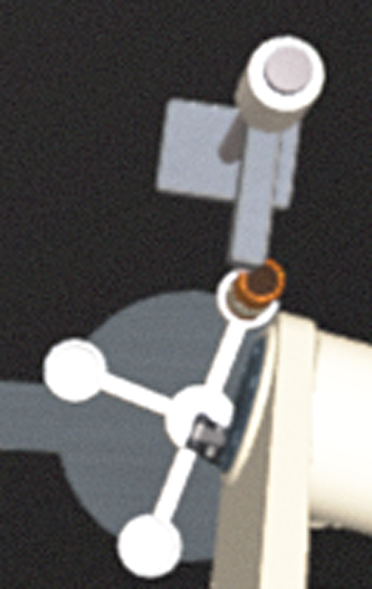

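View pics/s3c.png

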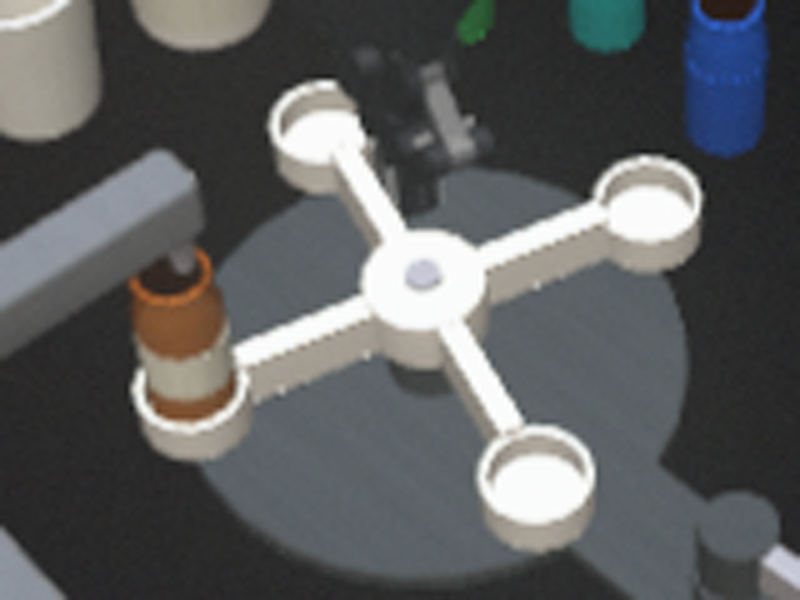

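```bash
python3 - <<'E'
from h import *
t=ctrl.get_calibration("top");s=ctrl.get_calibration("scene")
S=lambda u,v,z:at_z(s,(190+u/5,150+v/5),z)
T=lambda u,v,z:at_z(t,(310+u/3.1,100+v/3.1),z)
A=lambda d:np.degrees(np.arctan2(d[1],d[0])).round(2)
print("scene opp",A(S(423,273,.065)-S(648,203,.055)),"perp",A(S(538,478,.055)-S(322,128,.055))-90,"vial mouth",S(172,275,.115),A(S(172,275,.115)-S(423,273,.065)))
print("top opp",A(T(246,298,.055)-T(150,545,.055)),T(261,284,.115),T(199,416,.065),"p",A(T(74,371,.055)-T(199,416,.065))-90,"mouth",A(T(261,284,.115)-T(199,416,.065)), "res",A(T(289,69,.264)-T(199,416,.065)),T(289,69,.264))
for th in(-19.5,-7):
  P=np.r_[HUB+.095*np.array([np.cos(np.radians(th)),np.sin(np.radians(th))]),.115]
  u=proj(s,P);print(th,(u-[190,150])*5)
u=proj(s,[.6738,-.1065,.15]);print((u-[190,150])*5)
E
```

```text
scene opp -21.93 perp -20.239999999999995 vial mouth [ 0.66472053 -0.1288099   0.115     ] -22.61
top opp -20.36 [ 0.66591914 -0.12964943  0.115     ] [ 0.58014486 -0.09560127  0.065     ] p -19.239999999999995 mouth -21.65 res -7.3 [ 0.76569399 -0.11936764  0.264     ]
-19.5 [167.92312847 286.1751454 ]
-7 [197.39451015 324.66856577]
[182.19889125 261.23509884]
```

```bash
python3 - <<'E'
from h import *
for phi in (255,259,263):
    p,q=pose(phi,.052,-.016,.042);ctrl.servo_line(p,.03,q)
s=ctrl.get_state();print(s["clock"],s["ft_force"])
a=snap("scene","s4");snap("top","t4")
b=a[150:270,190:350];cv2.imwrite("pics/s4c.png",cv2.resize(b,None,fx=5,fy=5,interpolation=cv2.INTER_CUBIC)[:,:,::-1])
a=cv2.imread("pics/t4.png");cv2.imwrite("pics/t4c.png",cv2.resize(a[100:290,310:430],None,fx=3.1,fy=3.1,interpolation=cv2.INTER_CUBIC))
E
```

```text
13.1583 [-0.24103799 -0.2882586  -0.07785524]
```

View pics/s4c.png

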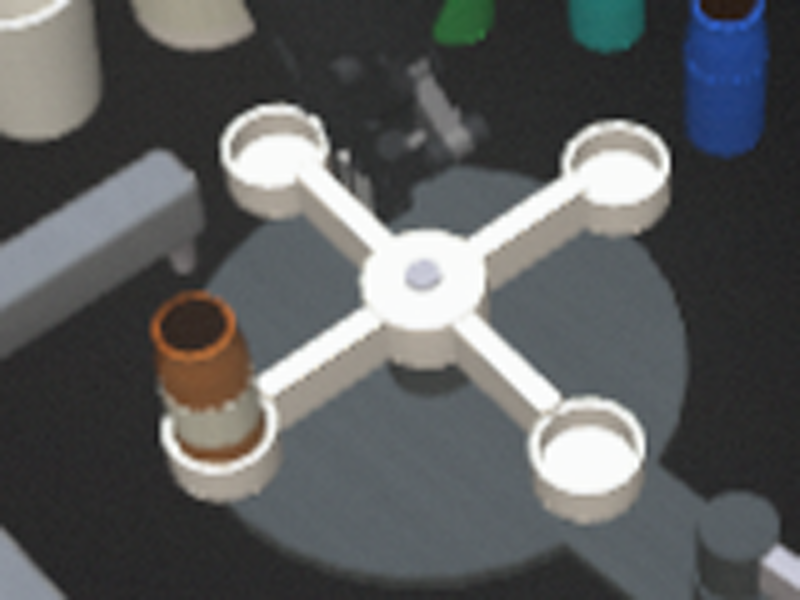

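View pics/t4c.png

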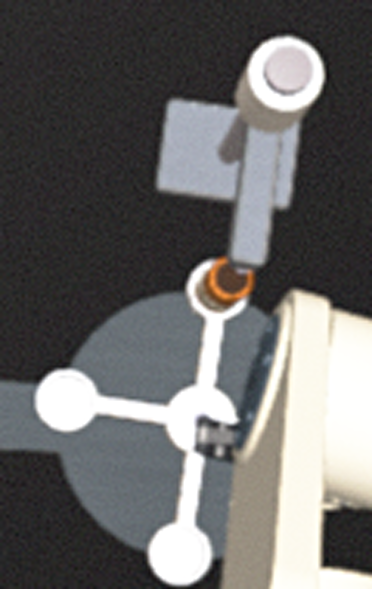

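```bash
python3 - <<'E'
from h import *
t=ctrl.get_calibration("top");s=ctrl.get_calibration("scene")
S=lambda u,v,z:at_z(s,(190+u/5,150+v/5),z)
T=lambda u,v,z:at_z(t,(310+u/3.1,100+v/3.1),z)
A=lambda d:np.degrees(np.arctan2(d[1],d[0])).round(2)
print("scene mouth",S(194,323,.115),"spout",S(182,269,.15),"hub",S(423,272,.065), A(S(194,323,.115)-S(423,272,.065)),A(S(182,269,.15)-S(423,272,.065)))
print("sc opp",A(S(423,273,.065)-S(616,168,.055)),A(S(587,445,.055)-S(275,145,.055))-90)
print("top mouth",T(231,283,.115),"hub",T(199,416,.065),"opp",A(T(218,289,.055)-T(179,553,.055)),A(T(67,400,.055)-T(199,416,.065))-90,"spout",T(240,267,.15))
E
```

```text
scene mouth [ 0.67407425 -0.10749203  0.115     ] spout [ 0.67611252 -0.10410346  0.15      ] hub [ 0.57961266 -0.09384102  0.065     ] -8.22 -6.07
sc opp -8.66 -7.450000000000003
top mouth [ 0.66608194 -0.10947632  0.115     ] hub [ 0.58014486 -0.09560127  0.065     ] opp -7.59 -6.140000000000001 spout [ 0.670691  -0.1099845  0.15     ]
```

Both views put the vial within about 4 mm of the spout. I'll nudge it 0.8° further, back off, and check with clear views from over the lever.

```bash
python3 - <<'E'
from h import *
p,q=pose(263.8,.052,-.016,.042);ctrl.servo_line(p,.02,q)
p,q=pose(263.8,.052,-.034,.042);ctrl.servo_line(p,.05,q)
p,q=pose(263.8,.052,-.034,.2);ctrl.servo_line(p,.12,q)
# lever hover: y axis radial to lever, finger on +x side
ctrl.move_ptp([.617,.135,.2],quat(0))
s=ctrl.get_state();print(s["clock"],s["q"],s["eef_pos"],s["ft_force"])
snap("top","t5");snap("wrist","w5");snap("scene","s5")
a=cv2.imread("pics/t5.png");cv2.imwrite("pics/t5c.png",cv2.resize(a[90:290,240:440],None,fx=3,fy=3,interpolation=cv2.INTER_CUBIC))
a=cv2.imread("pics/s5.png");cv2.imwrite("pics/s5c.png",cv2.resize(a[150:300,190:390],None,fx=4,fy=4,interpolation=cv2.INTER_CUBIC))
E
```

```text
17.175 [ 2.12508066e-01  3.92926863e-01  1.64854923e+00 -1.65316802e-04
  1.10049218e+00  2.12159512e-01] [0.61690455 0.13458979 0.19980652] [ 0.21190601 -0.25325364  0.44036375]
```

View pics/t5c.png

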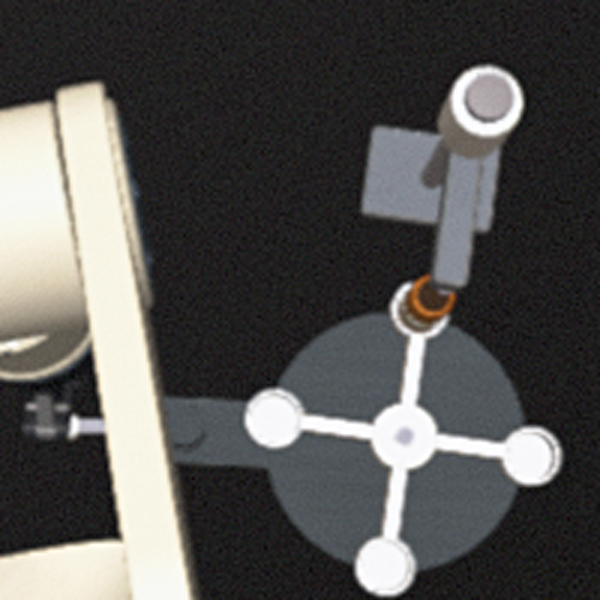

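View pics/w5.png

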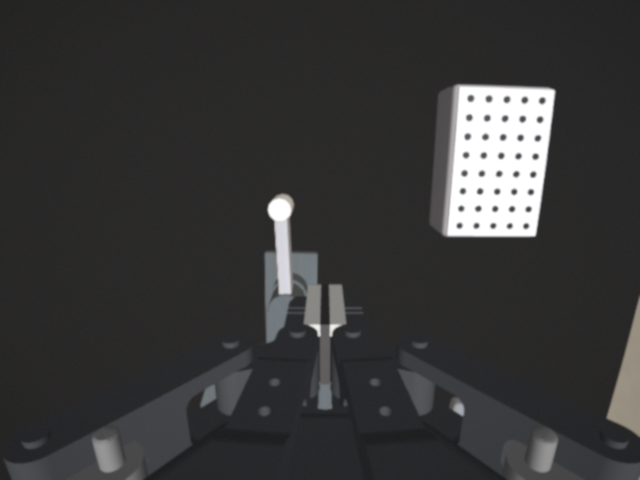

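View pics/s5c.png

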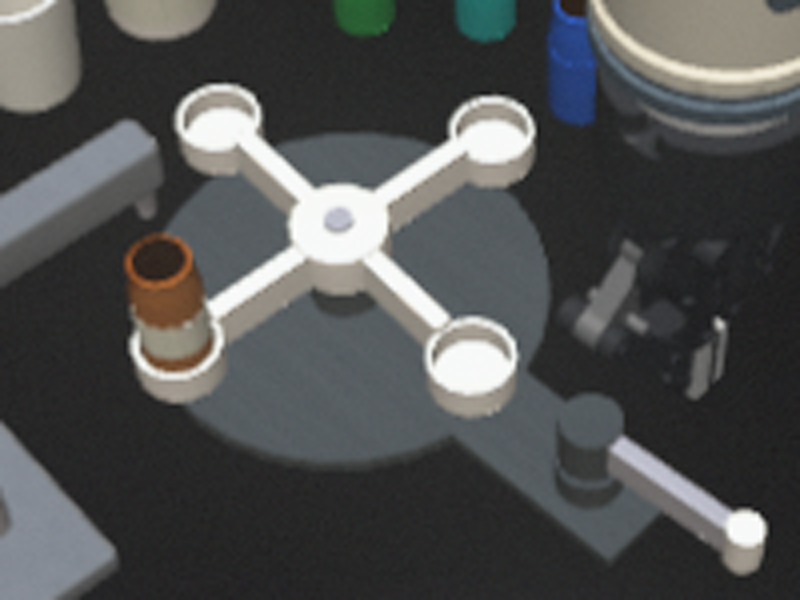

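```bash
python3 - <<'E'
from h import *
t=ctrl.get_calibration("top");s=ctrl.get_calibration("scene")
S=lambda u,v,z:at_z(s,(190+u/4,150+v/4),z)
T=lambda u,v,z:at_z(t,(240+u/3,90+v/3),z)
A=lambda d:np.degrees(np.arctan2(d[1],d[0])).round(2)
print("sc mouth",S(160,261,.115),"spout",S(147,213,.15),A(S(160,261,.115)-S(338,219,.065)),A(S(147,213,.15)-S(338,219,.065)),"perp",A(S(472,359,.055)-S(219,121,.055))-90)
print("top lr",A(T(275,418,.055)-T(531,456,.055))-90,"fb",A(T(418,309,.055)-T(385,566,.055)),"mouth",T(433,297,.115),"hub",T(404,436,.065),"res",A(T(490,98,.264)-T(404,436,.065)))
print("column on foot? arm end",T(451,282,.199),T(452,270,.171))
c=ctrl.get_calibration("wrist")
E
```

```text
sc mouth [ 0.67366477 -0.10489692  0.115     ] spout [ 0.6749212  -0.10452847  0.15      ] -7.02 -6.71 perp -6.829999999999998
top lr -7.1200000000000045 fb -6.5 mouth [ 0.67087858 -0.10903955  0.115     ] hub [ 0.57769149 -0.09666371  0.065     ] res -6.97
column on foot? arm end [ 0.66598688 -0.10790587  0.199     ] [ 0.67917888 -0.11298736  0.171     ]
```

The vial is at about -6.9° and the spout at -6.8°, so they are aligned to about 1–2 mm. Next is the lever.

```bash
python3 - <<'E'
from h import *
import h
h.HUB=np.array([.584,.063])
p,q=pose(89,.058,-.036,.2);ctrl.move_ptp(p,q)
p,q=pose(89,.058,-.036,.042);ctrl.servo_line(p,.1,q)
print(ctrl.get_state()["clock"],ctrl.get_state()["ft_force"])
p,q=pose(90,.058,-.018,.042);ctrl.servo_line(p,.04,q)
for phi in range(95,171,5):
    p,q=pose(phi,.058,-.016,.042);ctrl.servo_line(p,.04,q)
    s=ctrl.get_state();f=np.linalg.norm(s["ft_force"])
    if f>5:print(phi,s["ft_force"])
    if f>12:break
print(phi,s["clock"],s["eef_pos"],s["ft_force"],s["q"][5])
snap("scene","s6");snap("top","t6")
a=cv2.imread("pics/s6.png");cv2.imwrite("pics/s6c.png",cv2.resize(a[150:300,190:390],None,fx=4,fy=4,interpolation=cv2.INTER_CUBIC))
E
```

```text
20.45 [-0.03155111 -0.59830653  0.25414862]
170 25.6583 [0.52973101 0.08888581 0.04201063] [ 0.15306328 -0.14373676  0.24064959] 0.3426025104321665
```

View pics/s6c.png

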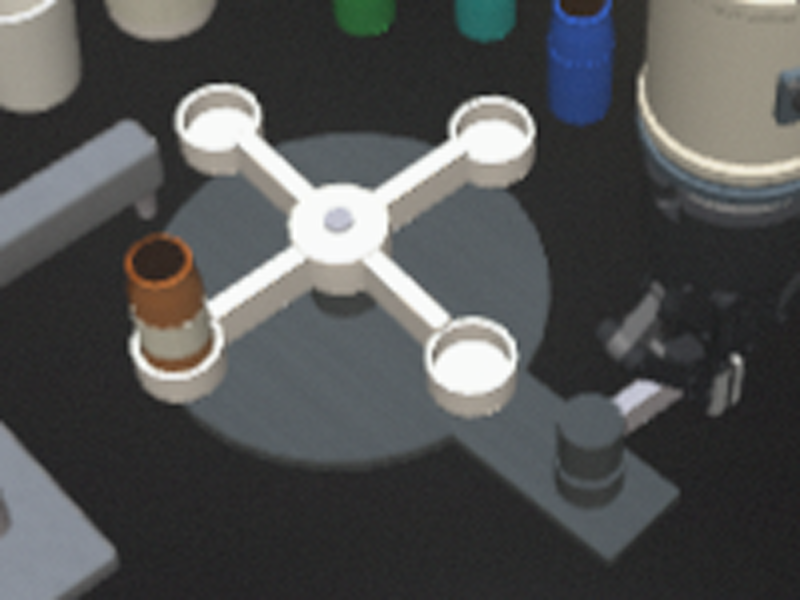

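The lever is swinging and the carousel hasn't moved. I'll push to the stop in small force-watched steps.

```bash
python3 - <<'E'
from h import *
import h
h.HUB=np.array([.584,.063])
for phi in np.arange(171,187,1.):
    p,q=pose(phi,.058,-.016,.042);ctrl.servo_line(p,.02,q);ctrl.dwell(.05)
    s=ctrl.get_state();f=s["ft_force"];print(phi,f.round(1))
    if np.linalg.norm(f)>6:break
print(s["clock"])
E
```

```text
171.0 [-0.   1.6 -1.2]
172.0 [ 1.4  1.3 -0.4]
173.0 [ 0.3  1.2 -0.1]
174.0 [1.1 1.  0.4]
175.0 [ 1.  -0.6 -0.8]
176.0 [0.5 1.8 0. ]
177.0 [0.9 0.7 0.3]
178.0 [-0.1  3.7 -0.1]
179.0 [ 1.2  9.9 -1.1]
28.4583
```

The force rose to 9.9 N at 179°, so the lever is at its stop. I'll retract and check.

```bash
python3 - <<'E'
from h import *
import h
h.HUB=np.array([.584,.063])
p,q=pose(179,.058,-.040,.042);ctrl.servo_line(p,.05,q)
p,q=pose(179,.058,-.040,.23);ctrl.servo_line(p,.15,q)
ctrl.move_ptp([.3,.5,.3],quat(30))
s=ctrl.get_state();print(s["clock"],s["eef_pos"],s["ft_force"])
snap("top","t7");snap("scene","s7")
a=cv2.imread("pics/t7.png");cv2.imwrite("pics/t7c.png",cv2.resize(a[90:290,240:500],None,fx=3,fy=3,interpolation=cv2.INTER_CUBIC))
a=cv2.imread("pics/s7.png");cv2.imwrite("pics/s7c.png",cv2.resize(a[150:300,190:390],None,fx=4,fy=4,interpolation=cv2.INTER_CUBIC))
E
```

```text
32.1833 [0.30071459 0.49932124 0.29972219] [-0.60245102  0.41098529 -0.41331409]
```

View pics/t7c.png

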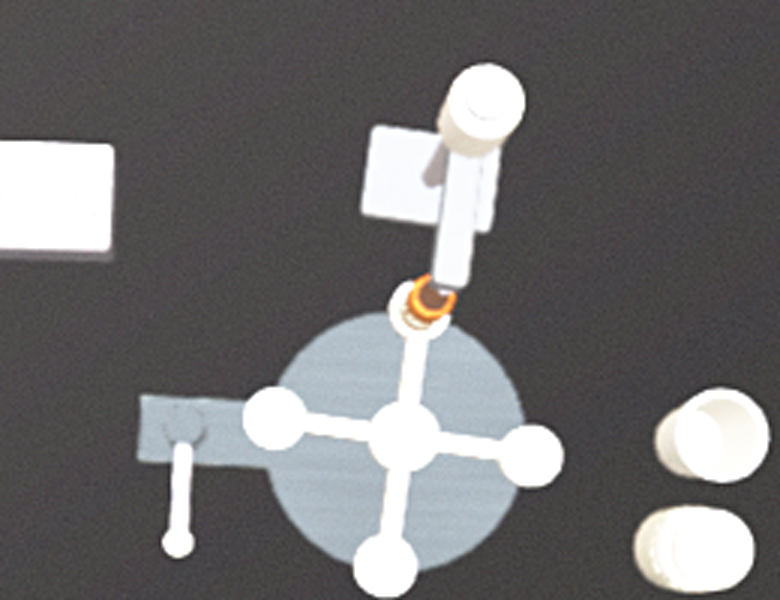

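View pics/s7c.png

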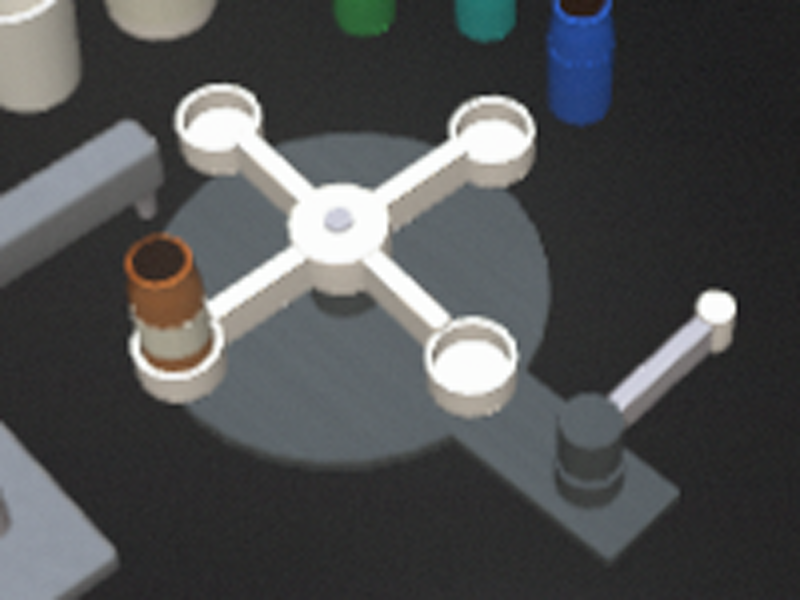

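```bash
python3 - <<'E'
from station import ctrl
ctrl.sign_off();print(ctrl.get_state()["clock"])
E
```

```text
the job is handed in; nothing more can be done
the job is handed in; nothing more can be done
```

The vial is under the spout and the lock lever is at its stop. I handed the job in after about 32 s of the 67 s allowed; the interface reports no verdict.

- **Carousel:** I pushed it counter-clockwise about 129° with the closed fingertips, on the spoke behind the vial's. The wrist force stayed around 1 N in the readings between pushes. Seen from the scene camera, the vial is at about -7.0° (±0.3°) and the spout at -6.7°, so 1–2 mm apart.
- **Lever:** I swung it round until the force rose to about 10 N at roughly 90° of travel, then backed off. The last top picture shows its arm pointing at the robot.
- **Last pictures:** The vial was seated upright, and the carousel had not moved while the lever was pushed. The jar, beaker and rack look unmoved by eye; I did not measure them. The robot is clear of everything.
- **Disagreement:** Scene and top camera positions differed by 3–4 mm. I judged the vial against the spout mainly in the scene picture, because the dispenser arm partly hides the tip from above. The top view agreed to within about 0.5°.

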